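Put a lock cylinder back with its like in the stock drawer

TASK

A brass lock cylinder has been left out on the bench: put it back in stock. Pull open the top drawer of the little steel cabinet, set the cylinder down gently (do not drop it) so that it lies flat on the drawer floor in the bay where the other lock cylinder lies, and push the drawer fully shut. Leave the rest of the stock in its bays and do not disturb the other things on the bench.

Things in the scene. Friction and masses are not known exactly. Their poses are not given: they have to be found in the camera images.
- lock_cylinder: the brass lock cylinder that lies loose on the bench: a euro-profile bar, 17 wide (x) x 60 long (y) x 24 high (z), 0.2 kg. Origin at the centre of its underside, z up.
- stock_cylinder: the lock cylinder in stock, of the same shape and size and with the same axes, loose in one of the three bays (which one changes); it lies across the bay, in the rear half, and may slide a little as the drawer moves. Hidden until the drawer is open.
- stock_padlock: brass padlock in another bay, 71 x 46 x 20, loose. Origin at the centre of its underside.
- stock_bushing: turned bush in the remaining bay, 28 in diameter, 22 high, loose. Origin at the centre of its underside.
- cabinet: fixed two-drawer dark steel bench cabinet, 270 wide (y), 135 high, shell from x = -80 to +90; the grey drawer fronts add 12 in front (front face at x = -92). Origin at the centre of its underside on the bench; its own -x is the side that the drawers open to (roughly toward the robot), +y its left as the robot sees it. Its top is 30 above the upper handle; a roll of masking tape, 24 high, is fixed on it at the back.
- drawer (a joint): how far the top drawer is out along the cabinet's -x: 0 = shut, 0.125 m = at its stop. It starts shut or up to 8 mm ajar, slides against about 2 N of friction, has no spring or catch and stays where it is left. A thing that stands more than 38 mm above the drawer floor catches the cabinet's front rail.
- drawer_handle (a point): middle of the top drawer's bow handle: a round steel bar 9 thick along the cabinet's y, straight for 86, its axis 34 in front of the drawer front and 105 above the bench (29 of free gap behind the bar). The lower drawer has the same handle 63 below it.
- bay_left (a point): centre of the floor of the top drawer's left (+y) bay, moving with the drawer; axes as the cabinet's. Each bay is 112 long (x: front wall at -56, cross wall at +56) and 80 wide (y: -40 to +40), its floor 77 above the bench; the dividers, 3 thick, stand 30 above the floor, the drawer front 53. When the drawer is at its stop the whole bay is clear of the cabinet (its cross wall 1 mm in front of the shell).
- bay_middle (a point): the same for the middle bay, 83 from the outer ones
- bay_right (a point): the same for the right (-y) bay
- tape_measure: yellow tape measure, 64 x 78 x 35, leave alone. Origin: centre of underside
- pin_tin: flat tin with a blue lid, 66 x 94 x 30, leave alone. Origin: centre of underside
- screwdriver: small screwdriver with a dark blue handle, lying, 23 x 157 x 22, leave alone. Origin: centre of underside
- cutter_wheel: steel cutter wheel lying flat, 72 in diameter, 8 high, leave alone. Origin: centre of underside
There are look-alikes about, which are no part of the job. Leave any orange or red look-alike of the lock_cylinder alone.

How it is judged:
By the outcome, as a careful person would: the job done as asked, in the order asked, and still so for the second after the job is handed in, with the robot touching nothing.
It also fails if it takes over 67 s, if anything falls off the work surface, if the arm or the gripper's body presses on something with over 40 N, if the wrist force passes 120 N, or if a joint passes its speed limit or range.

ROBOT

A 6-joint arm with a two-finger parallel gripper is mounted at the origin on a cart in front of the work surface, level with it; the furniture and walls round the work are solid. World frame = base frame: x ahead of the robot, y to its left, z up, the work surface at z = 0. Lengths are in mm, angles in rad, forces in N, time in s.
With the tool pointing down it reaches from about 400 to 925 mm from the base axis. Payload 3.4 kg.
Tool frame: the origin (TCP) lies midway between the tips of the shut fingers; the grasp point (between the pads) lies 19 mm behind it (bot.hold_point_z is the z of the grasp point in the tool frame, in mm); z points along the fingers, y is the direction in which the jaws open and shut (so a half turn about z gives the same grasp; the last joint's range is limited). The gripper opens to 85 mm and grips with 20 to 120 N. Pads are 22 mm wide; open, the fingers measure 114 mm over their backs; the gripper's body (76 mm by 85 mm) begins 54 mm behind the grasp point. The pads swing forward as they close: fully open they stand 13 mm farther back than shut.
Start: joints at [-1.298, 0.307, 1.506, -0, 1.328, -0.073], TCP at [194.872, -540.977, 194.705] pointing down, gripper open.
Joint ranges: [-3.12, 3.12], [-1.05, 2.28], [0.14, 2.33], [-1.42, 4.57], [0.1, 2.73], [-2.68, 2.68]. Speed limits (rad/s): [2.57, 2.57, 3.14, 3.14, 3.14, 3.14].

INTERFACE

Orientations are given as a 3x3 rotation matrix whose columns are the frame's x, y, z axes.
In Python, from cell import bot, viewer, finder, readout gives the robot as it stands. The module is installed in compiled form; this text tells all that it offers. Calls block until the motion is done:
- bot.move_pose(position, orientation): joint-space move of the TCP to a pose.
- bot.move_l(position, ori=None, velocity=150): straight line of the TCP; ori=None keeps the orientation; velocity is the mean speed in mm/s.
- bot.move_joints(angles): joint-space move.
- bot.grip(opening, effort=None): finger opening in mm; effort is the grip in N (None keeps the last); returns when the fingers have stopped.
- bot.wait(seconds).
- bot.inverse_kinematics(position, orientation): joint angles nearest the present ones, or None.
- viewer.camera(name): name is "scene" or "top" or "wrist"; returns the picture (420x560x3 uint8, blue, green, red); there is no depth.
- viewer.get_calibration(name): a dict with "mtx" (3x3 intrinsics, pixels), "extrinsics" (4x4, takes a point from camera to world coordinates); the wrist camera has in their place "mount" (4x4, takes a point from camera to tool coordinates, whose origin is the TCP and whose axes are the flange's). Camera axes: x right, y down, z forward; pixel columns grow to the right and rows downward; lengths in mm; the calibration is good to about 2 mm. A picture is of the moment at which its call begins: read the wrist's pose just before it. get_calibration takes no time and is no camera call.
A pose or a line that the arm cannot do raises bot.PlanningError and nothing moves.
- bot.job_done(): hands the job in, once; it reports no verdict.
Trained networks look in the newest picture that a camera, given by its name, has taken for a name from the list of things; names that differ only in an ending like _2 or _b are one class to them, and where a whole thing is asked for, a point or a joint stands for the part that bears it (a point fixed in the world has none). Each returns a list of dicts, best first, with "p" (0 to 1); they miss things now and then, are a little off and sometimes report something else, mostly with a low value. They report only what shows in the picture. A call takes as long as a camera call. They do not tell look-alikes from the thing itself.
- finder.outline_of(name, camera): "pixels" (420x560 bool, what is visible of it) and "location" ([column, row] as shares, 0 to 1, of the picture: columns of its width, rows of its height, amid what is visible of it).
- finder.tip_of(name, camera): "location" ([column, row] as shares, 0 to 1, of the picture: columns of its width, rows of its height: a listed point, or the origin of a listed thing).
Readings, each from a call of its own:
- readout.current_t(): time.
- readout.current_joint_positions(): joint angles.
- readout.current_dq(): joint speeds.
- readout.current_tau(): joint torques, N m.
- readout.current_tcp_pos(): TCP position.
- readout.current_tool_rot(): TCP orientation.
- readout.current_force(): force on the tool from outside, world axes, zero at the start.
- readout.current_ft_torque(): the same for the moment, N m.
- readout.current_opening(): finger opening in mm.
Only numpy, scipy, OpenCV 4.12 (cv2) and the standard library are available. Lean on these libraries where they do the work, as an engineer would, in place of code of your own. Each camera call takes 0.05 s, during which the arm holds its last target.

## Working session

There is one attempt and no reset: what is moved stays moved. The work goes in short steps, each a Python script; the robot and the scene stay as the last script left them, time stands still between calls to the robot, and variables do not carry over. Pictures are saved under pics/ and viewed, and the job is handed in when it is done.

```bash
mkdir -p pics; ls
python3 - <<'E'
from cell import bot, viewer, finder, readout
import cv2
for n in ("scene","top"):
    im=viewer.camera(n); cv2.imwrite(f"pics/a_{n}.png",im)
    c=viewer.get_calibration(n); print(n,c["mtx"].round(1).tolist(),c["extrinsics"].round(3).tolist())
    for t in ("lock_cylinder","cabinet","drawer_handle","tape_measure","pin_tin","screwdriver","cutter_wheel"):
        r=finder.tip_of(t,n); print(t,[(round(d["p"],2),round(d["location"][0]*560),round(d["location"][1]*420)) for d in r])
print(viewer.get_calibration("wrist")["mount"].round(3).tolist(),bot.hold_point_z,readout.current_t())
print(readout.current_tool_rot())
E
```

```text
pics
scene [[410.3, 0.0, 275.7], [0.0, 410.3, 207.3], [0.0, 0.0, 1.0]] [[-0.654, -0.374, 0.658, -147.821], [-0.757, 0.341, -0.558, 572.462], [-0.016, -0.862, -0.506, 613.763], [0.0, 0.0, 0.0, 1.0]]
lock_cylinder [(0.84, 187, 300), (0.78, 231, 297), (0.75, 383, 218), (0.7, 216, 330)]
cabinet [(0.95, 174, 239)]
drawer_handle [(0.88, 194, 221)]
tape_measure [(0.64, 353, 194), (0.38, 311, 234)]
pin_tin [(0.59, 384, 220)]
screwdriver [(0.7, 293, 260)]
cutter_wheel [(0.81, 307, 235)]
top [[397.4, 0.0, 285.0], [0.0, 397.4, 206.7], [0.0, 0.0, 1.0]] [[-0.014, -0.998, 0.056, 484.038], [-1.0, 0.015, 0.011, -21.061], [-0.011, -0.056, -0.998, 1295.249], [0.0, 0.0, 0.0, 1.0]]
lock_cylinder [(0.61, 216, 249), (0.55, 195, 265), (0.5, 190, 226)]
cabinet [(0.73, 219, 157)]
drawer_handle [(0.94, 219, 193)]
tape_measure [(0.86, 386, 212)]
pin_tin [(0.86, 370, 256)]
screwdriver [(0.73, 273, 246), (0.66, 308, 227), (0.41, 369, 253)]
cutter_wheel [(0.78, 312, 230)]
[[0.001, -0.954, -0.299, 76.96], [1.0, 0.001, 0.001, 0.633], [-0.001, -0.299, 0.954, -179.121], [0.0, 0.0, 0.0, 1.0]] -18.700000000000003 0.8
[[ 9.40798132e-01  3.38967366e-01 -5.12109841e-06]
 [ 3.38967365e-01 -9.40798131e-01 -3.27522140e-05]
 [-1.59198515e-05  2.90773365e-05 -9.99999999e-01]]
```

View pics/a_scene.png

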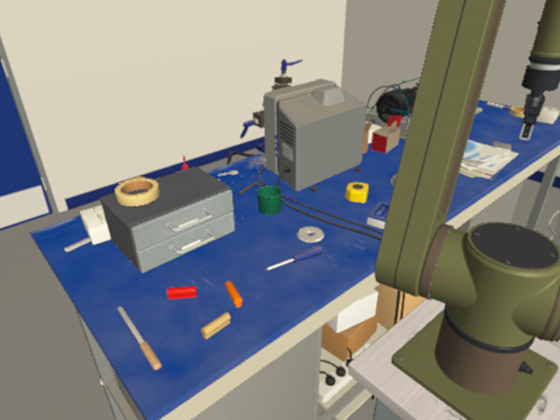

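View pics/a_top.png

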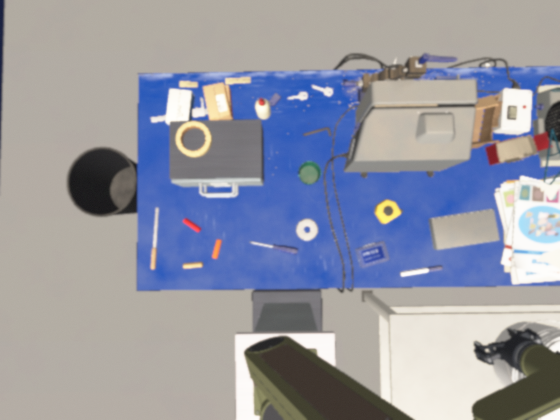

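Run:
```python
import cv2
a=cv2.imread("pics/a_top.png")[130:290,160:420]; cv2.imwrite("pics/a_topc.png",cv2.resize(a,None,fx=3,fy=3,interpolation=cv2.INTER_CUBIC))
a=cv2.imread("pics/a_scene.png")[190:350,100:360]; cv2.imwrite("pics/a_scenec.png",cv2.resize(a,None,fx=3,fy=3,interpolation=cv2.INTER_CUBIC))
```

```text
(no output)
```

View pics/a_topc.png

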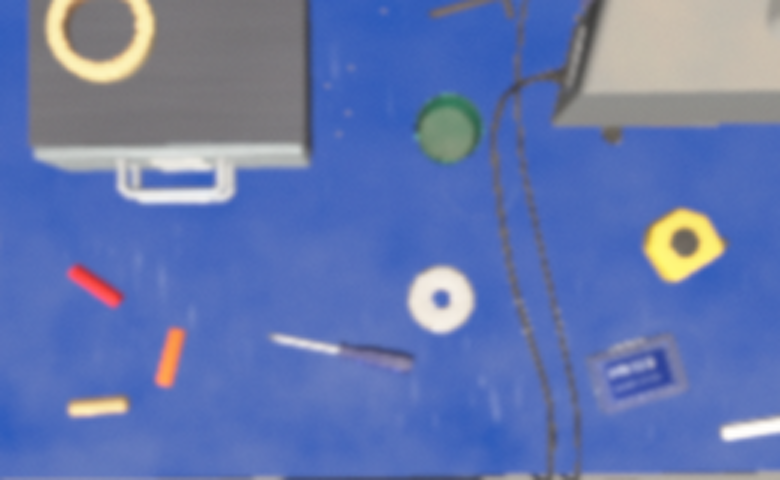

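View pics/a_scenec.png

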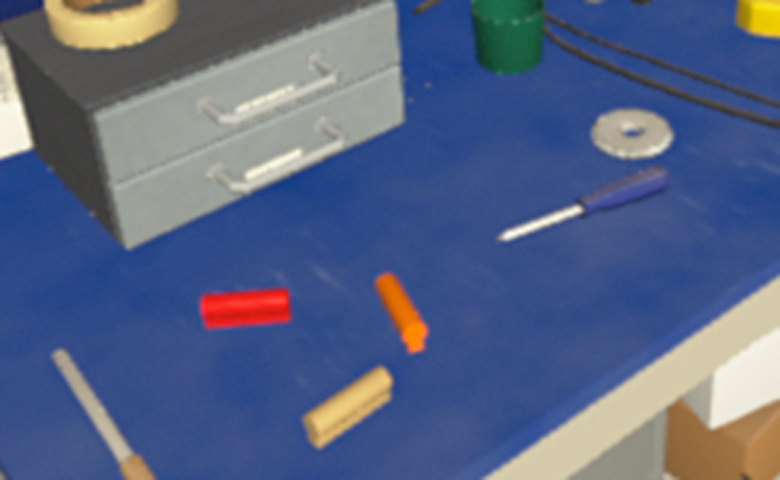

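Candidates for the cylinder: red bar top(192,225)/scene(182,293), orange bar top(217,249)/scene(233,293), and brass bar top(193,265)/scene(216,325). By the description I choose the brass one; in the crops it is brass-coloured, with its long axis roughly along y. Next I localise it and the cabinet.

```bash
cat > h.py <<'E'
from cell import bot, viewer, finder, readout
import numpy as np, cv2
def cam(n,pose=None):
    c=viewer.get_calibration(n)
    if n=="wrist":
        T=np.eye(4);T[:3,:3]=pose[1];T[:3,3]=pose[0]
        return c["mtx"],T@c["mount"]
    return c["mtx"],c["extrinsics"]
def toz(K,E,uv,z):
    uv=np.atleast_2d(uv).astype(float)
    d=np.c_[uv,np.ones(len(uv))]@np.linalg.inv(K).T@E[:3,:3].T
    o=E[:3,3]; s=(z-o[2])/d[:,2]
    return o+d*s[:,None]
def proj(K,E,P):
    P=np.atleast_2d(P).astype(float); q=(P-E[:3,3])@E[:3,:3]
    q=q@K.T; return q[:,:2]/q[:,2:]
def shot(fn):
    p=(np.array(readout.current_tcp_pos()),np.array(readout.current_tool_rot()))
    im=viewer.camera("wrist"); cv2.imwrite(fn,im)
    np.savez(fn.replace(".png",".npz"),p=p[0],R=p[1])
    return im,*cam("wrist",p)
def Rd(a):
    "tool down, tool x axis at yaw a, jaws (y) at a-90deg"
    c,s=np.cos(a),np.sin(a); return np.array([[c,s,0],[s,-c,0],[0,0,-1.]])
def rect(mask):
    pts=np.argwhere(mask)[:,::-1].astype(np.float32)
    return cv2.minAreaRect(pts)
E
python3 - <<'E'
from h import *
K,E=cam("top")
for uv,z,n in [((193,265.5),24,"cyl"),((219,193),105,"handle"),((192,225),20,'red'),((217,249),20,'or'),((171,180),130,'cabFL'),((262,184),130,'cabFR'),((171,123),135,'cabBL'),((262,121),135,'cabBR'),((297,250),20,'sd'),((307,230),8,'wheel')]:
    print(n,toz(K,E,uv,z).round(0)[0])
im=viewer.camera("top")
for o in finder.outline_of("drawer_handle","top")[:1]: print(o["p"],o["location"],rect(o["pixels"]),o["pixels"].sum())
for o in finder.outline_of("lock_cylinder","top"): 
    r=rect(o["pixels"]);b=toz(K,E,cv2.boxPoints(r),20); print(round(o["p"],2),r,b.round(0).tolist())
K,E=cam("scene")
print(toz(K,E,[216,325],12), toz(K,E,[194,221],105),toz(K,E,[187.,219],105))
E
```

```text
cyl [372. 288.  24.]
handle [595. 190. 105.]
red [501. 292.  20.]
or [423. 212.  20.]
cabFL [634. 327. 130.]
cabFR [618.  58. 130.]
cabBL [803. 326. 135.]
cabBR [805.  56. 135.]
sd [417. -44.  20.]
wheel [480. -78.   8.]
0.85 [0.3939, 0.435] ((217.1786346435547, 186.7520294189453), (18.70665168762207, 89.9918441772461), 88.36341857910156) 743
0.45 ((217.3500213623047, 248.45004272460938), (6.008327484130859, 17.708751678466797), 18.434947967529297) [[402.0, 229.0, 20.0], [455.0, 211.0, 20.0], [449.0, 193.0, 20.0], [395.0, 211.0, 20.0]]
0.44 ((192.26922607421875, 224.34613037109375), (19.691856384277344, 6.37905216217041), 33.690067291259766) [[513.0, 323.0, 20.0], [530.0, 312.0, 20.0], [494.0, 259.0, 20.0], [477.0, 271.0, 20.0]]
0.39 ((193.0538787841797, 264.4307861328125), (5.333493232727051, 20.341697692871094), 82.87498474121094) [[380.0, 322.0, 20.0], [387.0, 258.0, 20.0], [371.0, 256.0, 20.0], [363.0, 320.0, 20.0]]
[[369.77024127 292.31771953  12.        ]] [[594.67309055 193.85504093 105.        ]] [[613.50408894 201.49164062 105.        ]]
```

Run:
```python
from h import *
q0=np.array(readout.current_joint_positions())
for a in (np.pi/2,-np.pi/2,0):
  for p in ([500,230,330],[595,190,90],[470,190,90],[373,289,3]):
    q=bot.inverse_kinematics(p,Rd(a)); print(round(a,2),p,None if q is None else np.round(q,2))
print(viewer.get_calibration("wrist")["mtx"])
```

```text
1.57 [500, 230, 330] [ 0.35  0.2   1.32 -0.    1.62  0.35]
1.57 [595, 190, 90] [ 0.24  0.46  1.53 -0.    1.14  0.24]
1.57 [470, 190, 90] [ 0.3   0.32  1.79 -0.    1.03  0.3 ]
1.57 [373, 289, 3] [ 0.57  0.41  1.96 -0.    0.77  0.57]
-1.57 [500, 230, 330] None
-1.57 [595, 190, 90] None
-1.57 [470, 190, 90] None
-1.57 [373, 289, 3] [ 0.57  0.41  1.96 -0.    0.77 -2.57]
0 [500, 230, 330] [ 0.35  0.2   1.32 -0.    1.62  1.93]
0 [595, 190, 90] [ 0.24  0.46  1.53 -0.    1.14  1.81]
0 [470, 190, 90] [ 0.3   0.32  1.79 -0.    1.03  1.87]
0 [373, 289, 3] [ 0.57  0.41  1.96 -0.    0.77  2.14]
[[352.46358243   0.         282.7309835 ]
 [  0.         352.46358243 207.60981145]
 [  0.           0.           1.        ]]
```

Run:
```python
from h import *
bot.move_pose([495,165,330],Rd(np.pi/2))
im,K,E=shot("pics/b_w.png")
for o in finder.outline_of("drawer_handle","wrist"): print("handle",round(o["p"],2),rect(o["pixels"]))
for o in finder.tip_of("drawer_handle","wrist"):
    u=np.array(o["location"])*[560,420]; print("h tip",round(o["p"],2),u,toz(K,E,u,105).round(1))
for o in finder.outline_of("lock_cylinder","wrist"):
    r=rect(o["pixels"]); print("cyl",round(o["p"],2),r,toz(K,E,[r[0]],24).round(1),toz(K,E,cv2.boxPoints(r),24).round(0).tolist())
for o in finder.tip_of("lock_cylinder","wrist"):
    u=np.array(o["location"])*[560,420]; print("c tip",round(o["p"],2),u,toz(K,E,u,0).round(1))
print(readout.current_t(),readout.current_joint_positions())
```

```text
handle 0.6 ((390.8584899902344, 124.47233581542969), (53.76849365234375, 254.9329071044922), 5.748662948608398)
h tip 0.75 [367.92 140.49] [[592.8 193.  105. ]]
h tip 0.36 [188.888  55.692] [[397.  281.7 105. ]]
cyl 0.78 ((287.5819396972656, 52.1980094909668), (12.902618408203125, 50.282264709472656), 32.82854461669922) [[502.4 294.1  24. ]] [[478.0, 273.0, 24.0], [513.0, 322.0, 24.0], [526.0, 314.0, 24.0], [492.0, 265.0, 24.0]]
cyl 0.74 ((229.6680908203125, 117.24483489990234), (45.606285095214844, 12.367807388305664), 14.931418418884277) [[425.5 214.2  24. ]] [[394.0, 214.0, 24.0], [399.0, 229.0, 24.0], [457.0, 214.0, 24.0], [452.0, 199.0, 24.0]]
cyl 0.62 ((187.5489044189453, 54.49266815185547), (52.957542419433594, 15.081279754638672), 81.46923065185547) [[375.5 291.4  24. ]] [[364.0, 320.0, 24.0], [382.0, 323.0, 24.0], [388.0, 262.0, 24.0], [368.0, 259.0, 24.0]]
c tip 0.95 [233.128 117.096] [[426.8 213.1   0. ]]
c tip 0.81 [189.616  54.516] [[372.3 293.9   0. ]]
c tip 0.65 [287.392  55.608] [[502.5 292.6   0. ]]
3.95 [ 2.39915135e-01  1.54843157e-01  1.37790190e+00 -5.41438922e-05
  1.60902113e+00  2.40778022e-01]
```

View pics/b_w.png

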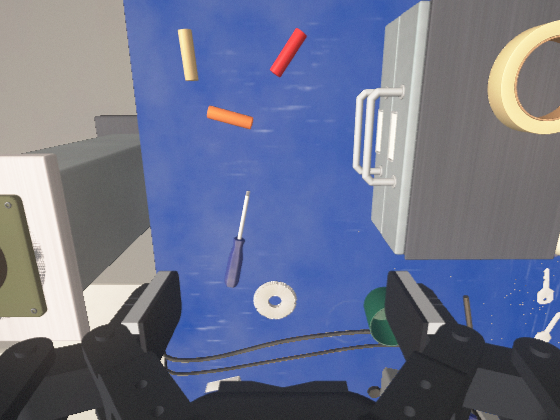

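The wrist view shows brass at (188,54), red at (288,52), orange at (230,117), the upper handle bar near column 370 and the lower one near 359. A zoom will give exact values.

Run:
```python
import cv2
a=cv2.imread("pics/b_w.png")
cv2.imwrite("pics/b_h.png",cv2.resize(a[75:195,340:440],None,fx=5,fy=5,interpolation=cv2.INTER_CUBIC))
cv2.imwrite("pics/b_c.png",cv2.resize(a[15:95,160:240],None,fx=6,fy=6,interpolation=cv2.INTER_CUBIC))
```

```text
(no output)
```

View pics/b_h.png

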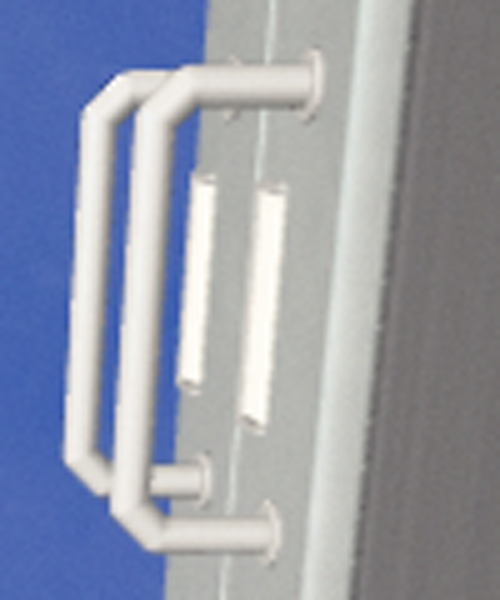

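View pics/b_c.png

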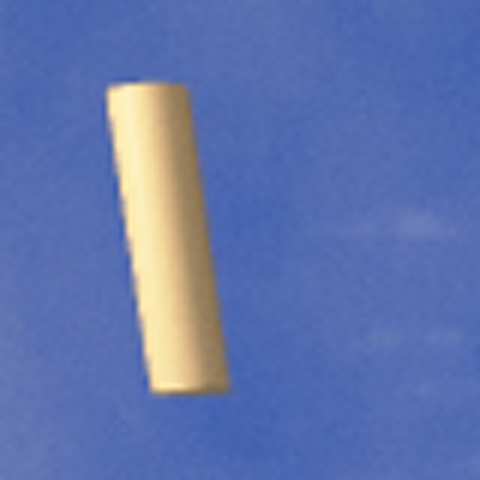

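Run:
```python
from h import *
d=np.load("pics/b_w.npz"); K,E=cam("wrist",(d["p"],d["R"]))
h=toz(K,E,[[340+153/5,75+115/5],[340+131/5,75+495/5]],105); print(h,h.mean(0)); v=h[0]-h[1]; print("len",np.linalg.norm(v),"yaw of cabinet y", np.degrees(np.arctan2(-v[0],v[1])))
# drawer front top edge z=130 ; shell front top edge z=135 
f=toz(K,E,[[340+355/5,75+60/5],[340+303/5,75+598/5]],130);v=f[0]-f[1];print("front edge",f,np.degrees(np.arctan2(-v[0],v[1])))
f=toz(K,E,[[340+405/5,75+60/5],[340+353/5,75+598/5]],135);v=f[0]-f[1];print("shell edge",f,np.degrees(np.arctan2(-v[0],v[1])))
c=np.array([[108,88],[187,85],[152,392],[230,390]])/6+[160,15]
w=toz(K,E,c,15.5); print(w.round(1)); m=(w[:2].mean(0),w[2:].mean(0)); v=m[0]-m[1]; print(w.mean(0),np.linalg.norm(v),np.degrees(np.arctan2(-v[0],v[1])),np.linalg.norm(w[0]-w[1]))
```

```text
[[592.40631543 238.96846885 105.        ]
 [593.59791103 154.32828596 105.        ]] [593.00211323 196.64837741 105.        ]
len 84.64857033732477 yaw of cabinet y 0.8065777586745645
front edge [[626.75437837 249.73377945 130.        ]
 [627.54608406 136.28605405 130.        ]] 0.399837534259898
shell edge [[635.07156032 249.60836001 135.        ]
 [636.80611209 137.65653109 135.        ]] 0.8876544958498933
[[363.7 321.3  15.5]
 [380.4 321.9  15.5]
 [368.  260.9  15.5]
 [385.1 261.3  15.5]]
[374.30098526 291.36632144  15.5       ] 60.636502628712236 4.248178515605057 16.723596739599696
```

Run:
```python
from h import *
yaw=0.012; R=Rd(np.pi/2+yaw)
bot.grip(24,effort=50)
bot.move_pose([593,196.6,170],R)
bot.move_l([593,196.6,125],velocity=150)
print(readout.current_force())
bot.move_l([593,196.6,87],velocity=60)
print(readout.current_force(),readout.current_tcp_pos(),readout.current_opening())
shot("pics/c_w.png")
print(readout.current_t())
```

```text
[-0.10530574 -0.3759338  -0.54265232]
[-0.06664846  0.16255301  0.54021623] [593.12346538 196.65169127  86.84728236] 23.997290070088688
6.625
```

View pics/c_w.png

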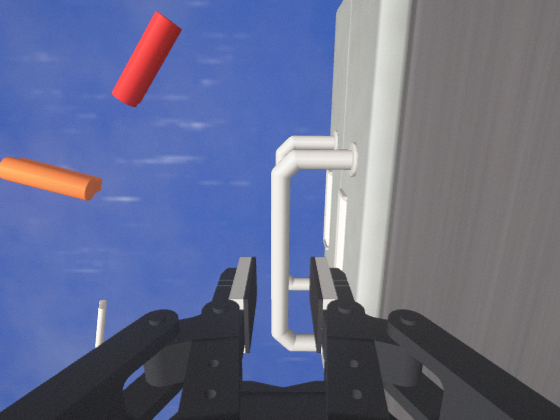

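The bar (column ~281) sits between the jaws (inner faces at ~250 and ~318) with nothing touched. Now I close and pull.

Run:
```python
from h import *
yaw=0.012; ax=np.array([np.cos(yaw),np.sin(yaw),0])
bot.grip(0,effort=60)
print("open",readout.current_opening(),readout.current_force())
p0=np.array(readout.current_tcp_pos())
bot.move_l(p0-ax*60,velocity=100); print(readout.current_force())
bot.move_l(p0-ax*114,velocity=100); print(readout.current_force())
for d in np.arange(115.5,130,1.5):
    bot.move_l(p0-ax*d,velocity=60); f=np.array(readout.current_force()); print(d,f.round(1))
    if f@ax>12: break
print(readout.current_tcp_pos(),p0,readout.current_t())
```

```text
open -0.031121251336355946 [-0.66038     0.94155048  0.04438023]
[-0.63996906 -0.99696687  0.23557532]
[ 0.28671978  0.26593903 -0.57198607]
115.5 [ 0.4 -0.1 -0.1]
117.0 [-0.3 -0.3 -0.8]
118.5 [-0.5  0.6 -0.9]
120.0 [-1.  -0.7 -0.3]
121.5 [ 0.6  0.8 -0.2]
123.0 [-0.5 -0.  -0.1]
124.5 [-0.2  0.3  0. ]
126.0 [ 0.7  0.2 -0.9]
127.5 [ 0.1 -0.4  0.9]
129.0 [-0.2 -0.2  0.1]
[463.961211   195.01797487  87.24463632] [593.09615064 196.60500601  87.25633768] 10.925
```

The gripper closed to 0, so the bar was not held. I look before going on.

Run:
```python
from h import *
shot("pics/d_w.png")
a=viewer.camera("scene"); cv2.imwrite("pics/d_s.png",cv2.resize(a[120:345,60:360],None,fx=2.6,fy=2.6))
```

```text
(no output)
```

View pics/d_w.png

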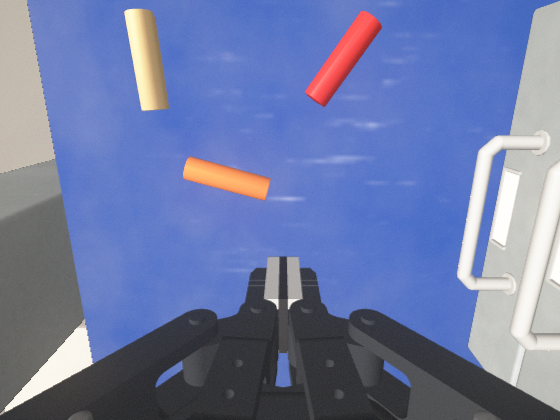

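View pics/d_s.png

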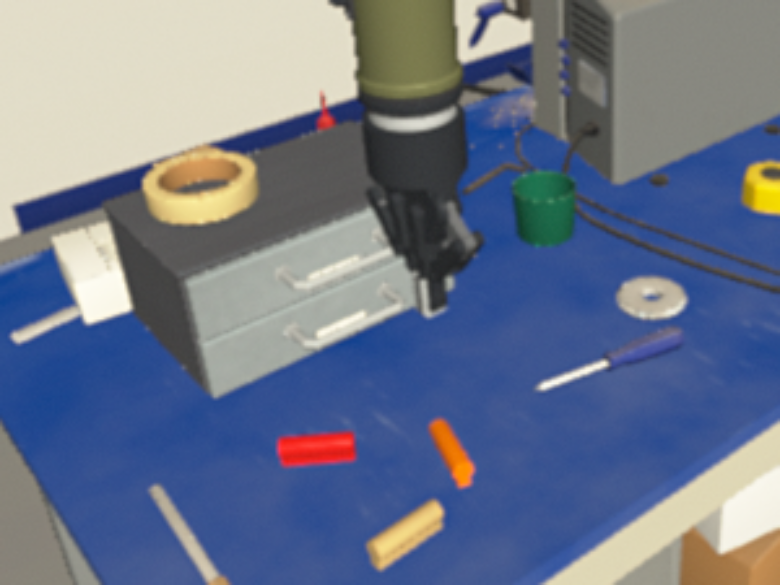

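Run:
```python
from h import *
for n in "cd":
    d=np.load(f"pics/{n}_w.npz"); K,E=cam("wrist",(d["p"],d["R"])); print(d["p"],E[:3,3])
    R,p=d["R"],d["p"]
    for q in ([0,0,0],[0,0,-18.7],[11,0,0],[-11,0,0],[0,12,-10],[0,-12,-10]): print(q,proj(K,E,p+R@np.array(q)).round(0))
    for y in (154,197,239):
        for z in (105,42): print("bar",y,z,proj(K,E,[593,y,z]).round(0))
a=cv2.imread("pics/c_w.png"); cv2.imwrite("pics/c_z.png",cv2.resize(a[140:400,200:420],None,fx=2.3,fy=2.3))
```

```text
[593.12346538 196.65169127  86.84728236] [592.96665171 272.64604669 265.96694031]
[0, 0, 0] [[281. 242.]]
[0, 0, -18.7] [[281. 257.]]
[11, 0, 0] [[281. 223.]]
[-11, 0, 0] [[281. 260.]]
[0, 12, -10] [[304. 249.]]
[0, -12, -10] [[258. 249.]]
bar 154 105 [[280. 329.]]
bar 154 42 [[280. 273.]]
bar 197 105 [[281. 255.]]
bar 197 42 [[281. 215.]]
bar 239 105 [[282. 173.]]
bar 239 42 [[282. 152.]]
[463.961211   195.01797487  87.24463632] [463.79772558 271.01999582 266.36103589]
[0, 0, 0] [[281. 242.]]
[0, 0, -18.7] [[281. 257.]]
[11, 0, 0] [[281. 223.]]
[-11, 0, 0] [[281. 260.]]
[0, 12, -10] [[304. 249.]]
[0, -12, -10] [[258. 249.]]
bar 154 105 [[520. 328.]]
bar 154 42 [[463. 273.]]
bar 197 105 [[538. 255.]]
bar 197 42 [[473. 215.]]
bar 239 105 [[559. 173.]]
bar 239 42 [[485. 152.]]
```

View pics/c_z.png

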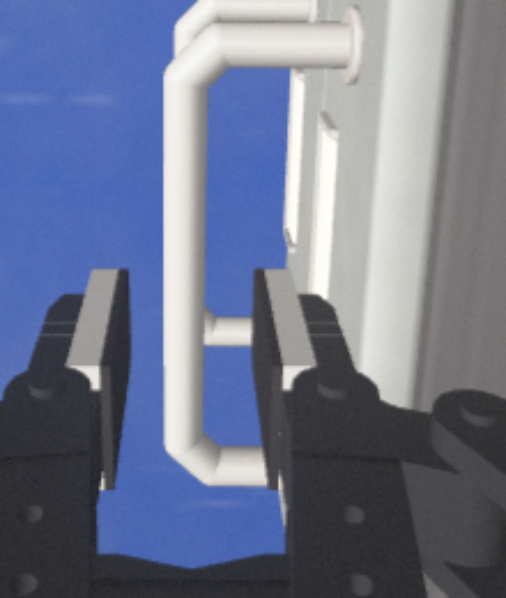

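Run:
```python
from h import *
d=np.load(f"pics/d_w.npz"); R,p=d["R"],d["p"]
K,E=cam("scene")
for q in ([0,0,0],[0,0,-18.7],[0,0,-38],[0,0,-72],[0,0,-130],[0,0,-180]): print(q,proj(K,E,p+R@np.array(q)).round(0))
print("handle",proj(K,E,[[593,154,105],[593,239,105]]).round(0))
K,E=cam("wrist",(p,R))
for z in (0,-19,-40,-60):
  for x in (11,-11): print(x,z,proj(K,E,p+R@np.array([x,0,z])).round(0))
a=viewer.camera("scene"); cv2.imwrite("pics/d_z.png",cv2.resize(a[130:280,120:300],None,fx=4,fy=4,interpolation=cv2.INTER_CUBIC))
a=viewer.camera("top"); cv2.imwrite("pics/d_t.png",cv2.resize(a[100:300,140:400],None,fx=3,fy=3,interpolation=cv2.INTER_CUBIC))
```

```text
[0, 0, 0] [[226. 252.]]
[0, 0, -18.7] [[226. 245.]]
[0, 0, -38] [[225. 238.]]
[0, 0, -72] [[224. 224.]]
[0, 0, -130] [[221. 199.]]
[0, 0, -180] [[219. 177.]]
handle [[209. 215.]
 [177. 228.]]
11 0 [[281. 223.]]
-11 0 [[281. 260.]]
11 -19 [[281. 236.]]
-11 -19 [[281. 277.]]
11 -40 [[281. 255.]]
-11 -40 [[281. 299.]]
11 -60 [[280. 277.]]
-11 -60 [[280. 327.]]
```

View pics/d_z.png

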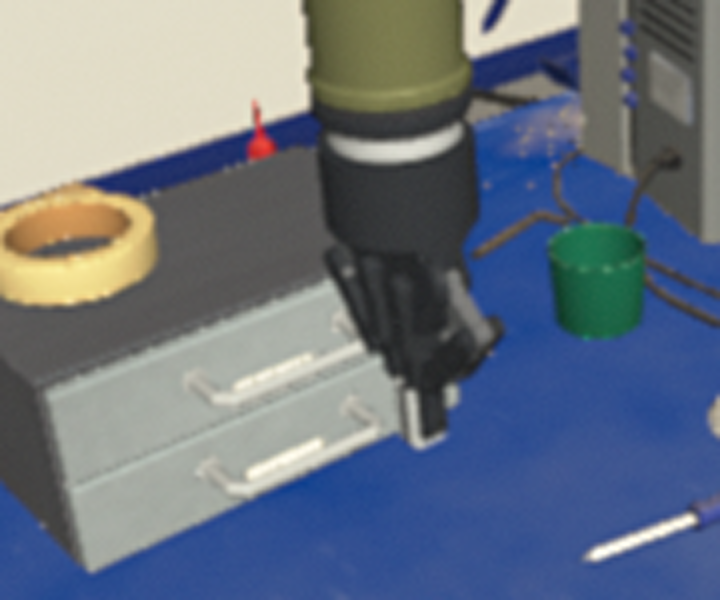

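View pics/d_t.png

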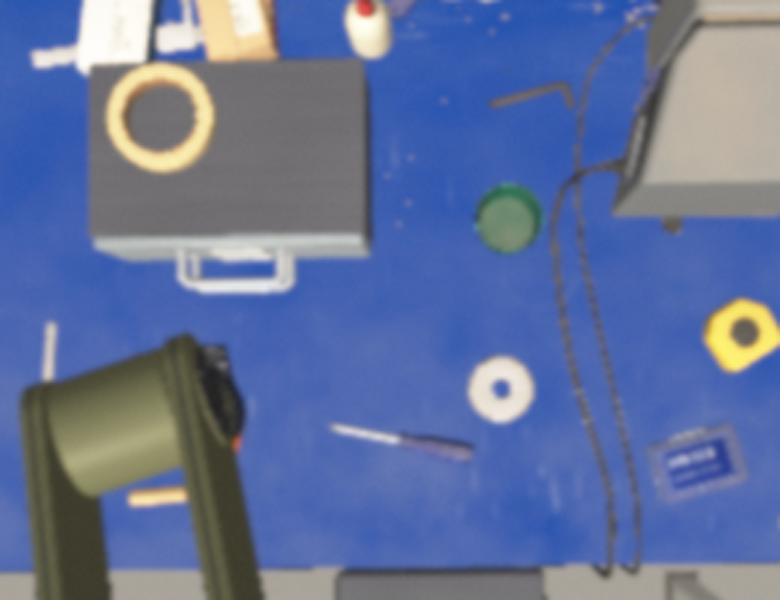

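Both views put the real fingertips about 30–40 mm above the reported TCP: the scene tip is at row 241 against a predicted 252, and the wrist tip at row 257 against 223. So the first grasp closed above the bar and moved nothing. I retry the handle lower and will measure the true offset by contact later.

Run:
```python
from h import *
yaw=0.012; R=Rd(np.pi/2+yaw)
bot.grip(24,effort=60)
bot.move_l([470,195.1,115],velocity=200)
bot.move_l([593,196.6,115],velocity=200)
f0=np.array(readout.current_force())
for z in (85,68,52):
    bot.move_l([593,196.6,z],velocity=80); f=np.array(readout.current_force()); print(z,(f-f0).round(1))
    if np.linalg.norm(f-f0)>6: print("contact");break
else:
    bot.grip(0); print("opening",readout.current_opening(),readout.current_force())
shot("pics/e_w.png")
print(readout.current_t())
```

```text
85 [ 1.1 -0.3  0.1]
68 [ 0.2 -0.9  0.2]
52 [ 1.  -0.7  1.5]
opening 6.871798073398436 [-1.22587937 -0.31492763  2.36540247]
14.1167
```

View pics/e_w.png

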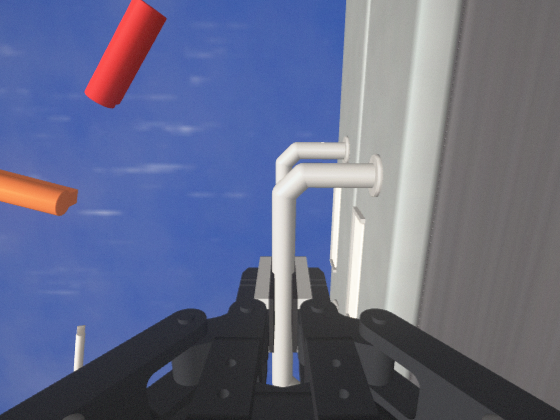

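Run:
```python
from h import *
yaw=0.012; ax=np.array([np.cos(yaw),np.sin(yaw),0])
bot.grip(22)
f0=np.array(readout.current_force())
bot.move_l([593,196.6,43],velocity=60)
print((np.array(readout.current_force())-f0).round(1))
bot.grip(0); print("opening",readout.current_opening(),readout.current_force())
if readout.current_opening()>4:
    p0=np.array(readout.current_tcp_pos())
    bot.move_l(p0-ax*25,velocity=60); print(readout.current_force(),readout.current_opening())
    shot("pics/f_w.png")
print(readout.current_t())
```

```text
[-13.7  -5.4  38.5]
opening 6.978069534307329 [-10.24481013  -1.44526049  29.40746019]
[-2.67663578 -0.11326195  7.01212228] 6.776903589552929
15.6333
```

View pics/f_w.png

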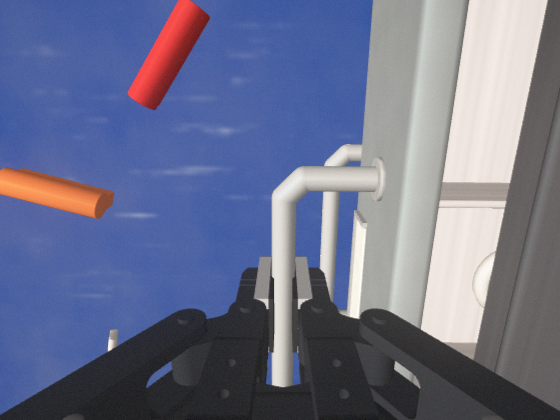

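Lowering further gave 38 N upward, which is too close to the limit, so something in the gripper rests on the drawer. Before moving on I check from the scene camera.

Run:
```python
from h import *
a=viewer.camera("scene"); cv2.imwrite("pics/f_s.png",cv2.resize(a[120:270,110:290],None,fx=4.2,fy=4,interpolation=cv2.INTER_CUBIC))
K,E=cam("scene"); p=np.array(readout.current_tcp_pos());print(p)
for q in (0,20,31,41,53,56,62,73,92): print(q,(proj(K,E,p+[0,0,q])-[110,120])*[4.2,4])
a=cv2.imread("pics/f_w.png"); cv2.imwrite("pics/f_z.png",cv2.resize(a[140:420,200:480],None,fx=2.1,fy=2.1))
```

```text
[566.74749667 196.9178307   48.22582643]
0 [[385.9424361  506.23869135]]
20 [[382.07679338 478.27852416]]
31 [[379.91558714 462.64653427]]
41 [[377.9287621  448.27584234]]
53 [[375.5163052  430.82655816]]
56 [[374.90830774 426.42891674]]
62 [[373.68638631 417.59076745]]
73 [[371.42545011 401.23743141]]
92 [[367.45570417 372.52428627]]
```

View pics/f_s.png

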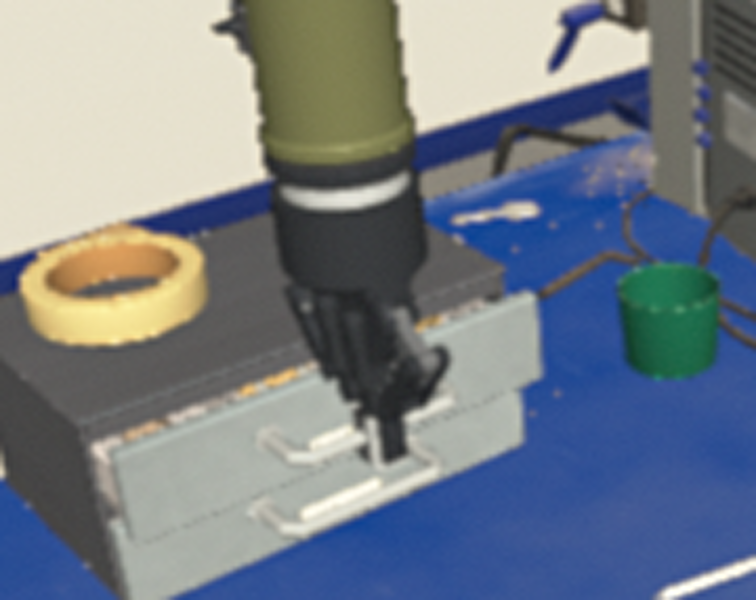

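View pics/f_z.png

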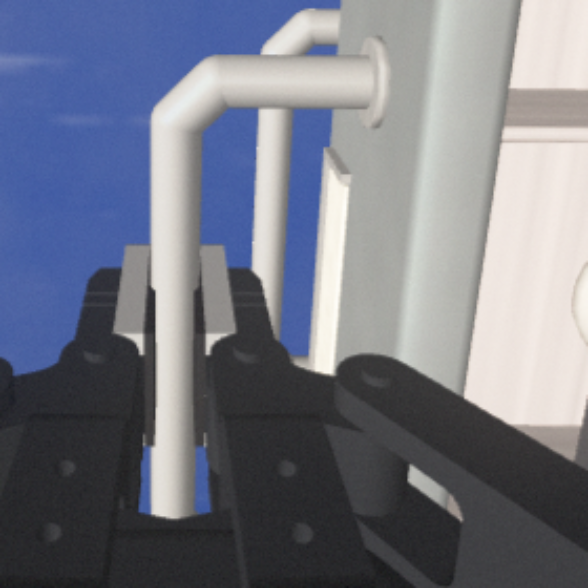

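The scene tip is at crop (388,463), so the fingertips sit ~31 mm above the reported TCP, and the outer knuckle rests on the drawer-front edge. I release, raise 12 mm, regrip and pull.

Run:
```python
from h import *
yaw=0.012; ax=np.array([np.cos(yaw),np.sin(yaw),0])
bot.grip(22)
p=np.array(readout.current_tcp_pos()); p[2]=61
bot.move_l(p,velocity=80); f0=np.array(readout.current_force()); print(f0)
bot.grip(0); print("opening",readout.current_opening(),readout.current_force())
h0=np.array([593,196.6,61.])
for d in (100,116,118,119.5,121,122.5,124,125.5,127):
    bot.move_l(h0-ax*d,velocity=100); f=np.array(readout.current_force()); print(d,f.round(1),readout.current_opening())
    if f@ax>12 or readout.current_opening()<3: break
print(readout.current_tcp_pos(),readout.current_t())
shot("pics/g_w.png")
```

```text
[-0.5945302  -0.02644191 -0.05781631]
opening 6.278082585289131 [2.51707875 0.42072326 3.9418038 ]
100 [-2.2  5.2  7.4] 6.1068673579797546
116 [-2.2  5.9  7.9] 6.3998763677016175
118 [-0.1  5.3  5.5] 5.940670160009658
119.5 [-0.3  4.7  5.2] 6.153999667889369
121 [0.9 4.8 4.4] 6.286938273960803
122.5 [2.2 4.6 4.2] 6.216546877609307
124 [1.1 5.9 3.8] 6.396867512977948
125.5 [1.3 5.1 5.2] 5.921002113116966
127 [3.2 4.4 0.8] 6.16564863639381
[467.57779498 196.5997533   61.36427848] 19.525
```

View pics/g_w.png

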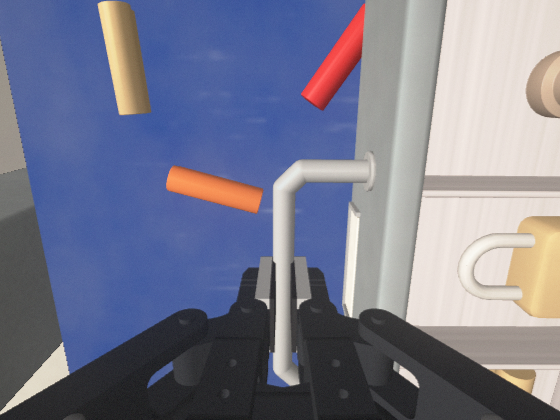

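Run:
```python
from h import *
bot.grip(24)
p=np.array(readout.current_tcp_pos())
bot.move_l([p[0],p[1],120],velocity=200); print(readout.current_force())
bot.move_pose([500,110,300],Rd(np.pi/2))
im,K,E=shot("pics/h_w.png")
for n in ("stock_cylinder","stock_padlock","stock_bushing"):
  for o in finder.outline_of(n,"wrist"):
    r=rect(o["pixels"]); print(n,round(o["p"],2),r,toz(K,E,[r[0]],98).round(1),toz(K,E,cv2.boxPoints(r),92).round(0).tolist())
for n in ("bay_left","bay_middle","bay_right"):
  for o in finder.tip_of(n,"wrist"):
    u=np.array(o["location"])*[560,420]; print(n,round(o["p"],2),u,toz(K,E,u,77).round(1))
for o in finder.tip_of("drawer_handle","wrist"):
    u=np.array(o["location"])*[560,420]; print("h tip",round(o["p"],2),u,toz(K,E,u,105).round(1))
print(readout.current_t())
```

```text
[-1.08812434 -0.93551698  0.18074639]
stock_cylinder 0.89 ((364.4700622558594, 167.0985107421875), (15.830224990844727, 56.279693603515625), 2.862405300140381) [[587.8 113.4  98. ]] [[581.0, 81.0, 92.0], [580.0, 143.0, 92.0], [597.0, 142.0, 92.0], [599.0, 80.0, 92.0]]
stock_padlock 0.81 ((370.0, 87.0), (46.0, 70.0), 90.0) [[587.7 195.8  98. ]] [[552.0, 218.0, 92.0], [623.0, 218.0, 92.0], [628.0, 173.0, 92.0], [554.0, 173.0, 92.0]]
stock_bushing 0.57 ((373.0, 7.5), (15.0, 30.0), 90.0) [[585.1 267.7  98. ]] [[571.0, 275.0, 92.0], [600.0, 275.0, 92.0], [602.0, 262.0, 92.0], [572.0, 262.0, 92.0]]
stock_bushing 0.41 ((342.0, 110.0), (220.0, 192.0), 90.0) [[560.4 173.2  98. ]] [[463.0, 275.0, 92.0], [649.0, 275.0, 92.0], [679.0, 51.0, 92.0], [457.0, 50.0, 92.0]]
bay_left 0.87 [351.904   0.588] [[568.2 278.4  77. ]]
bay_middle 0.56 [350.112  88.998] [[571.3 194.3  77. ]]
bay_right 0.77 [344.512 164.682] [[569.7 112.1  77. ]]
bay_right 0.44 [362.824 166.488] [[590.8 110.1  77. ]]
h tip 0.63 [253.512  87.906] [[469.7 194.7 105. ]]
21.5583
```

View pics/h_w.png

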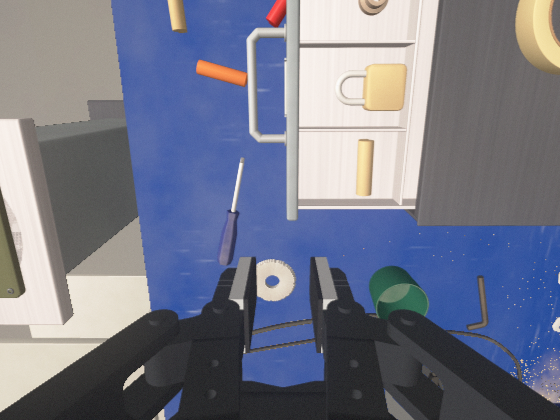

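The right bay holds the stock cylinder at (364,167), world x 580–597 and y 81–143. The padlock is in the middle bay and the bush in the left. The free strip in the right bay is x 514–580. Now I go over the loose brass cylinder.

Run:
```python
from h import *
a=np.pi/2+0.074
bot.grip(40)
bot.move_pose([374.5,291.5,130],Rd(a))
im,K,E=shot("pics/i_w.png")
for o in finder.outline_of("lock_cylinder","wrist"):
    r=rect(o["pixels"]); print("cyl",round(o["p"],2),r,toz(K,E,cv2.boxPoints(r),15.5).round(1).tolist())
print([np.round(bot.inverse_kinematics([374.5,291.5,z],Rd(a)),2) if bot.inverse_kinematics([374.5,291.5,z],Rd(a)) is not None else None for z in (0,-20,-35)])
print(readout.current_t())
```

```text
cyl 0.97 ((312.4000244140625, 267.8000183105469), (37.31487274169922, 22.135942459106445), 18.43494987487793) [[391.2, 213.1, 15.5], [395.8, 234.8, 15.5], [429.4, 225.3, 15.5], [425.4, 203.2, 15.5]]
cyl 0.78 ((426.48681640625, 194.9871826171875), (24.259986877441406, 75.58978271484375), 44.255943298339844) [[474.6, 277.0, 15.5], [510.9, 327.8, 15.5], [528.8, 314.6, 15.5], [492.8, 262.3, 15.5]]
cyl 0.77 ((278.5, 188.5), (73.0, 19.0), 90.0) [[363.6, 323.1, 15.5], [379.4, 324.2, 15.5], [384.5, 259.6, 15.5], [367.7, 258.4, 15.5]]
[array([ 0.57,  0.42,  1.96, -0.  ,  0.77,  0.5 ]), array([ 0.57,  0.45,  1.98, -0.  ,  0.72,  0.5 ]), array([ 0.57,  0.48,  1.99, -0.  ,  0.68,  0.5 ])]
23.0333
```

View pics/i_w.png

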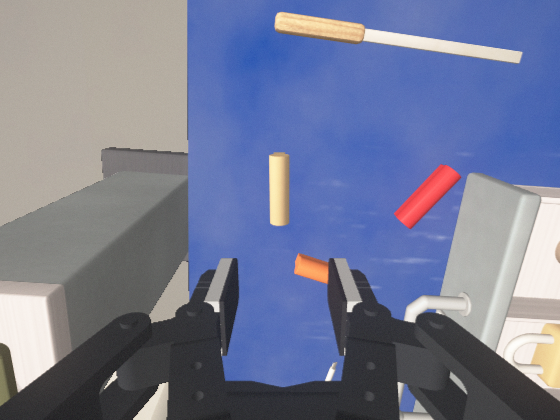

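The close crop shows the brass cylinder at (279,188), axis-aligned with the tool and clear of orange (315,268) and red (427,196). It is at (374,291). I descend, touch the bench to calibrate fingertip height, then grasp.

Run:
```python
from h import *
x,y=374.0,291.3
bot.grip(34)
bot.move_l([x,y,-5],velocity=200)
bot.wait(0.1)
f0=np.array(readout.current_force())
z=-5; zt=None
while z>-48:
    z-=3; bot.move_l([x,y,z],velocity=60); f=np.array(readout.current_force())-f0
    if f[2]>4: zt=readout.current_tcp_pos()[2]; print("touch",z,zt,f.round(1)); break
    if np.linalg.norm(f)>4: print("side",z,f)
print("end",z,f.round(1),readout.current_t())
shot("pics/j_w.png")
```

```text
touch -38 -37.38569466645255 [-1.9  0.   7.8]
end -38 [-1.9  0.   7.8] 26.9417
```

View pics/j_w.png

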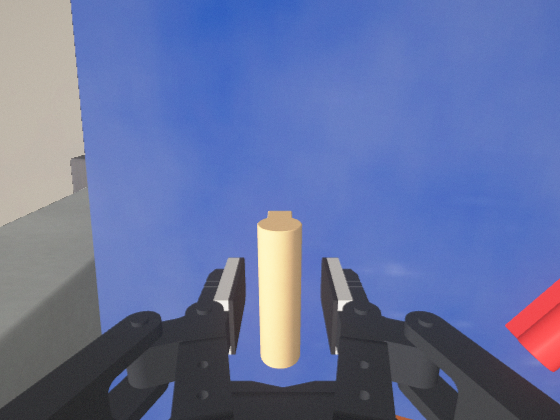

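Run:
```python
from h import *
x,y=374.0,291.3
bot.move_l([x,y,-23.5],velocity=80)
bot.grip(0,effort=50); print("opening",readout.current_opening(),readout.current_force())
bot.move_l([x,y,10],velocity=100); print(readout.current_opening(),readout.current_force())
shot("pics/k_w.png")
a=viewer.camera("scene"); cv2.imwrite("pics/k_s.png",cv2.resize(a[200:350,140:320],None,fx=4,fy=4,interpolation=cv2.INTER_CUBIC))
print(readout.current_t())
```

```text
opening 14.687913147284162 [-0.08511611  0.120906    3.77155378]
14.749031806799366 [-0.0239608   0.04190801 -1.38929144]
28.2083
```

View pics/k_w.png

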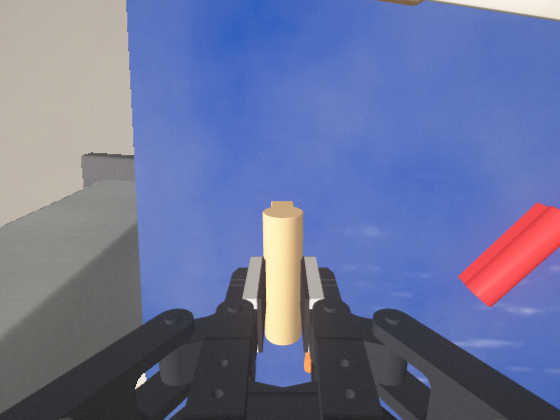

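View pics/k_s.png

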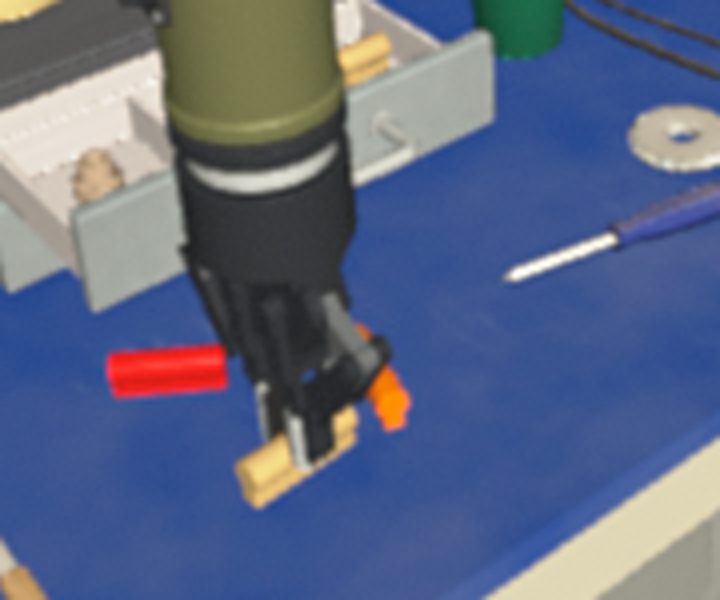

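Held squarely: opening 14.7, with the same −2 mm bias as on the bar, and the −1.4 N load is plausible. I carry it to the right bay.

Run:
```python
from h import *
d=np.load("pics/k_w.npz"); K,E=cam("wrist",(d["p"],d["R"]))
for q in ([30,0,-39],[-30,0,-39]): print(proj(K,E,d["p"]+d["R"]@np.array(q)).round(0))
R=Rd(np.pi/2+0.006)
bot.move_l([374,291.3,135],velocity=220)
bot.move_l([549.5,112,135],ori=R,velocity=220)
bot.move_l([549.5,112,85],velocity=150)
print(readout.current_opening(),readout.current_force())
shot("pics/l_w.png")
print(readout.current_t())
```

```text
[[281. 212.]]
[[281. 333.]]
15.07383337734087 [ 0.24707811 -0.81761308 -1.05496141]
30.75
```

View pics/l_w.png

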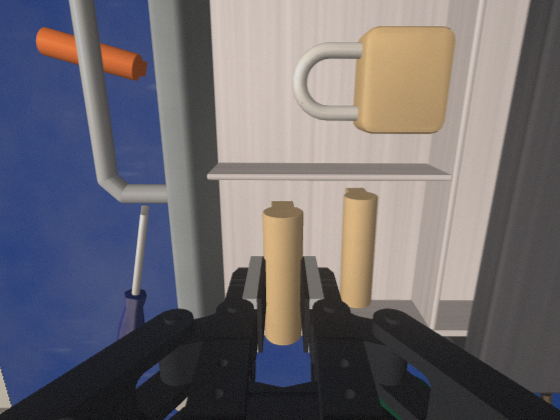

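Run:
```python
from h import *
d=np.load("pics/l_w.npz"); K,E=cam("wrist",(d["p"],d["R"]))
print("stock front edge",toz(K,E,[[343,250],[376,250]],92.5).round(1))
print("front inner top edge",toz(K,E,[[216,170],[223,260]],130).round(1))
print("divider top",toz(K,E,[[320,178],[320,164]],107).round(1))
print("cross wall",toz(K,E,[[428,310],[437,320]],107).round(1))
print("right wall top",toz(K,E,[[390,302],[400,327]],107).round(1))
print("stock ends y",toz(K,E,[[360,196],[357,303]],92.5).round(1))
```

```text
stock front edge [[581.9 111.4  92.5]
 [599.4 111.5  92.5]]
front inner top edge [[523.8 161.5 130. ]
 [524.8 123.3 130. ]]
divider top [[566.6 153.5 107. ]
 [566.3 159.9 107. ]]
cross wall [[624.9  84.7 107. ]
 [630.3  78.7 107. ]]
right wall top [[604.9  89.2 107. ]
 [611.6  74.3 107. ]]
stock ends y [[588.7 141.2  92.5]
 [591.6  79.2  92.5]]
```

Run:
```python
from h import *
x,y=549,111.5
bot.move_l([x,y,62],velocity=100); bot.wait(0.1)
f0=np.array(readout.current_force()); print(f0.round(1))
for z in (59,57,55.5,54.5,53.5,52.7,52,51.2,50.5):
    bot.move_l([x,y,z],velocity=40); f=np.array(readout.current_force())-f0; print(z,round(readout.current_tcp_pos()[2],1),f.round(1))
    if f[2]>3.5: break
print(readout.current_opening(),readout.current_t())
shot("pics/m_w.png")
a=viewer.camera("scene"); cv2.imwrite("pics/m_s.png",cv2.resize(a[140:290,120:300],None,fx=4,fy=4,interpolation=cv2.INTER_CUBIC))
```

```text
[-1.3 -0.  -2.3]
59 59.2 [ 1.3 -0.2  0.8]
57 56.9 [2.  0.  0.8]
55.5 55.4 [ 0.8 -0.4  0.6]
54.5 54.4 [ 0.9 -0.1  0.6]
53.5 53.5 [ 1.3 -0.1  1.1]
52.7 53.4 [-0.2 -0.2  7. ]
14.537071456577909 32.7333
```

View pics/m_w.png

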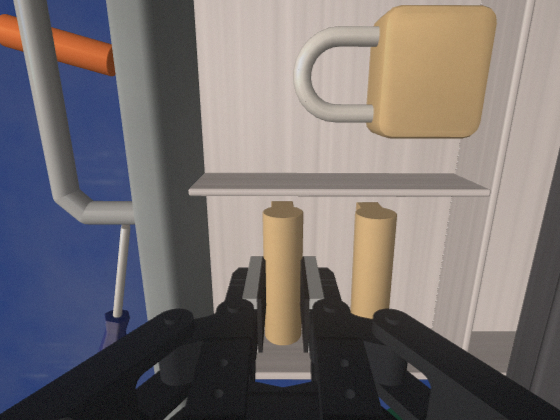

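View pics/m_s.png

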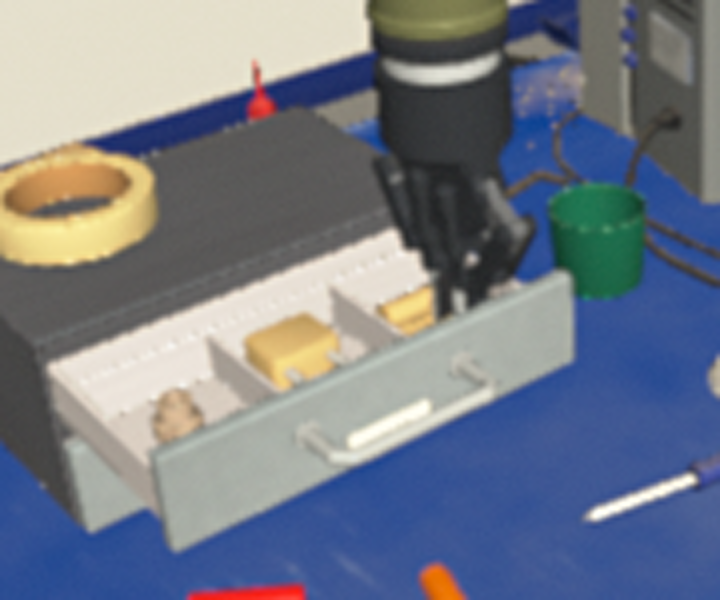

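Floor contact came at TCP z 53.4, as predicted (77−23.5). I release a little, lift and check.

Run:
```python
from h import *
bot.grip(20.5,effort=20); print(readout.current_opening(),readout.current_force())
bot.move_l([549,111.5,80],velocity=60)
bot.move_l([549,111.5,140],velocity=200)
bot.move_l([520,90,200],ori=Rd(np.pi/2),velocity=250)
im,K,E=shot("pics/n_w.png")
for o in finder.outline_of("stock_cylinder","wrist"):
    r=rect(o["pixels"]); print(round(o["p"],2),r,toz(K,E,cv2.boxPoints(r),92.5).round(0).tolist())
print(readout.current_t())
```

```text
20.728525423173455 [ 0.4527825  -0.7593658  -0.34304512]
0.78 ((366.9033203125, 164.61849975585938), (21.390352249145508, 75.34542083740234), 2.337306022644043) [[581.0, 81.0, 92.0], [580.0, 143.0, 92.0], [597.0, 143.0, 92.0], [600.0, 80.0, 92.0]]
34.6583
```

View pics/n_w.png

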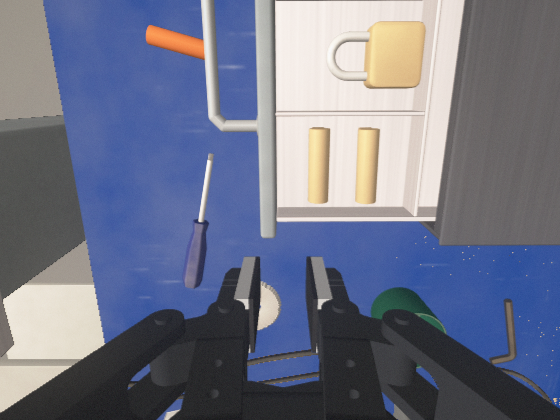

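Both cylinders lie flat and parallel in the right bay: ours at (318,165), stock at (366,165) and unmoved. Now I shut the drawer by the handle.

Run:
```python
from h import *
R=Rd(np.pi/2+0.008)
bot.grip(24,effort=50)
bot.move_pose([468,195.5,130],R)
bot.move_l([468,195.5,90],velocity=150); f0=np.array(readout.current_force())
bot.move_l([468,195.5,60],velocity=80); print((np.array(readout.current_force())-f0).round(1))
bot.grip(0); print("opening",readout.current_opening(),readout.current_force())
if readout.current_opening()>3:
    for x in (480,575,587,590,591,592,593,594,595,596,597,598,599,600,601):
        bot.move_l([x,195.5+(x-468)*0.006,60],velocity=85); f=np.array(readout.current_force()); print(x,round(readout.current_tcp_pos()[0],1),f.round(1),round(readout.current_opening(),1))
        if f[0]<-14: break
print(readout.current_t())
shot("pics/o_w.png")
```

```text
[-0.4  1.2 -0.4]
opening 6.8706817211863385 [-0.97377841 -0.01259079  4.29015821]
480 482.1 [ 1.4 -1.1  5.3] 6.9
575 575.3 [ 0.7 -1.2  7.2] 6.6
587 588.3 [ 1.4 -1.8  6.6] 6.7
590 590.0 [-0.3 -1.5  7. ] 6.7
591 590.4 [-1.  -0.4  8.3] 6.8
592 591.2 [-1.3 -1.3  8.6] 6.7
593 592.1 [-1.7 -1.3  7.9] 7.1
594 592.5 [-2.5 -1.1  9.3] 6.5
595 592.4 [-6.  -0.7 11.3] 6.5
596 592.4 [-6.2 -0.5 12.9] 6.7
597 592.3 [-7.7 -2.1 14.4] 6.9
598 592.3 [-10.4  -1.3  15.6] 7.1
599 592.2 [-12.2  -0.4  16.2] 6.9
600 592.1 [-14.   -1.4  18.1] 6.8
41.3083
```

View pics/o_w.png

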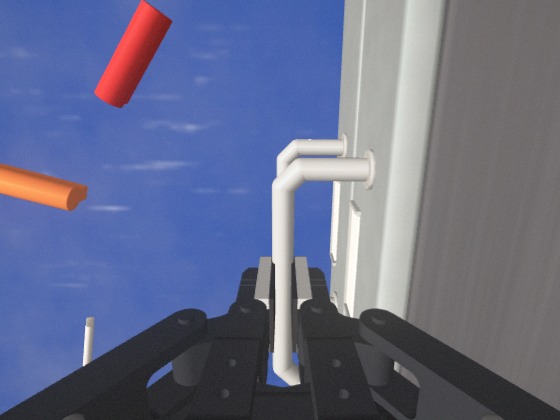

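It stops hard at x 592.3, which is 125 mm from the open stop. I relieve the force, release and verify.

Run:
```python
from h import *
bot.move_l([594,196.3,60],velocity=60); print(readout.current_force())
bot.grip(24); p=readout.current_tcp_pos(); print(p)
bot.move_l([592.5,196.3,125],velocity=150)
bot.move_pose([495,165,330],Rd(np.pi/2))
shot("pics/p_w.png")
a=cv2.imread("pics/b_w.png")[75:195,340:440];b=cv2.imread("pics/p_w.png")[75:195,340:440]
cv2.imwrite("pics/p_cmp.png",cv2.resize(np.hstack([a,b]),None,fx=3.9,fy=4.5,interpolation=cv2.INTER_CUBIC))
s=viewer.camera("scene"); cv2.imwrite("pics/p_s.png",s)
print(readout.current_t())
```

```text
[-2.1748484  -1.86298485  8.47100738]
[593.2850269  196.31905933  59.3407553 ]
43.5167
```

View pics/p_cmp.png

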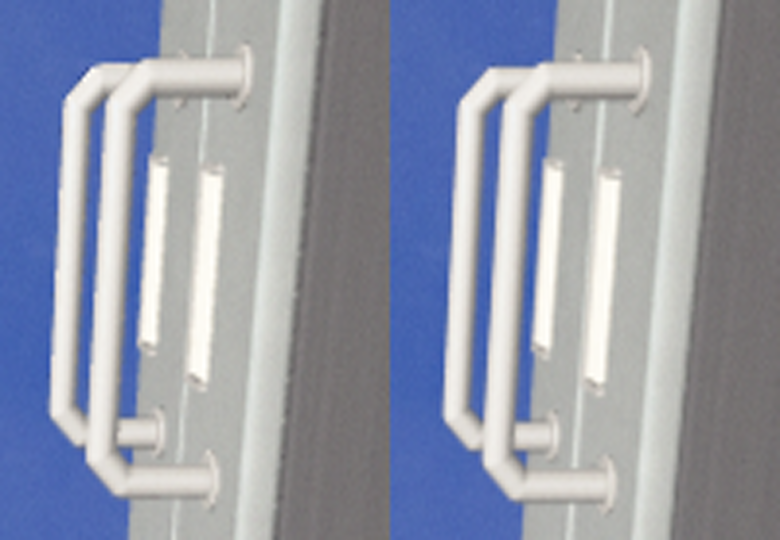

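View pics/p_s.png

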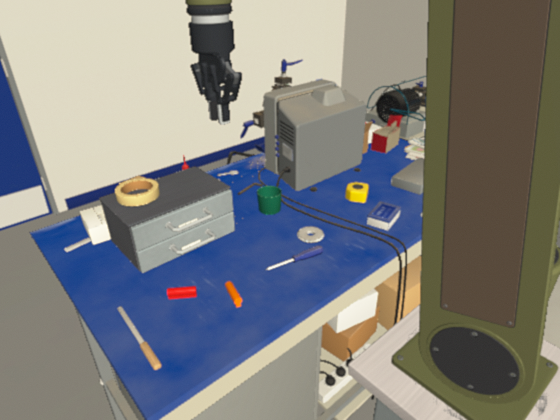

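View pics/p_w.png

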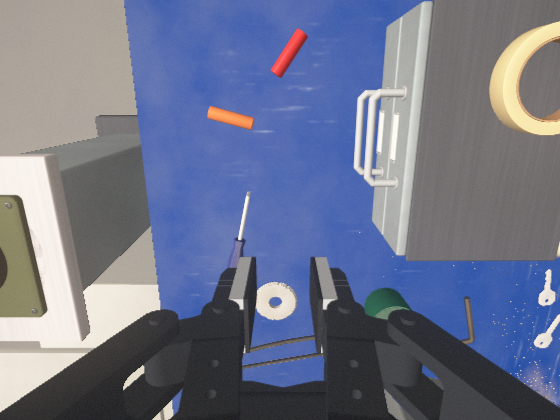

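Run:
```python
from h import *
for n in ("b","p"):
    d=np.load(f"pics/{n}_w.npz"); K,E=cam("wrist",(d["p"],d["R"]))
    im=cv2.imread(f"pics/{n}_w.png").astype(float)
    res=[]
    for r in range(115,160,5):
        row=im[r,345:382,2]  # red channel: white bars
        w=row>140
        idx=np.flatnonzero(np.diff(np.r_[0,w.astype(int),0])); seg=[(a+345,b+345) for a,b in zip(idx[::2],idx[1::2])]
        res.append((r,seg))
    print(n,res[::2])
    for x in (592,594): print(x,proj(K,E,[[x,197,105],[x,197,42]]).round(1).tolist())
```

```text
b [(115, [(np.int64(355), np.int64(362)), (np.int64(366), np.int64(374)), (np.int64(378), np.int64(382))]), (125, [(np.int64(355), np.int64(361)), (np.int64(365), np.int64(373)), (np.int64(377), np.int64(382))]), (135, [(np.int64(354), np.int64(361)), (np.int64(365), np.int64(372)), (np.int64(376), np.int64(382))]), (145, [(np.int64(354), np.int64(360)), (np.int64(364), np.int64(372)), (np.int64(376), np.int64(382))]), (155, [(np.int64(353), np.int64(360)), (np.int64(363), np.int64(371)), (np.int64(376), np.int64(382))])]
592 [[367.5, 136.9], [356.3, 131.6]]
594 [[369.2, 136.9], [357.9, 131.6]]
p [(115, [(np.int64(356), np.int64(363)), (np.int64(368), np.int64(375)), (np.int64(379), np.int64(382))]), (125, [(np.int64(356), np.int64(362)), (np.int64(367), np.int64(375)), (np.int64(378), np.int64(382))]), (135, [(np.int64(355), np.int64(362)), (np.int64(366), np.int64(374)), (np.int64(377), np.int64(382))]), (145, [(np.int64(355), np.int64(361)), (np.int64(366), np.int64(373)), (np.int64(377), np.int64(382))]), (155, [(np.int64(354), np.int64(361)), (np.int64(365), np.int64(373)), (np.int64(377), np.int64(382))])]
592 [[368.7, 137.7], [357.5, 132.3]]
594 [[370.5, 137.7], [359.1, 132.3]]
```

```bash
python3 -c "
from cell import bot,readout
print(readout.current_force(),readout.current_t()); bot.job_done()"
```

```text
[ 0.5530884  -0.62258271 -1.13959855] 43.5167
the job is handed in; nothing more can be done
```

The brass lock cylinder is back in stock, and I handed the job in at 43.5 s with the gripper clear of everything. It lies flat in the right bay, in front of and parallel to the stock cylinder, and the top drawer is pushed fully shut.

**Last checks**
- **Placing:** The cylinder reached the drawer floor at the predicted height with about 7 N before I released it. The picture after release showed both cylinders flat. The stock cylinder and padlock were unmoved; the bush was outside that picture and last seen in place before the set-down.
- **Drawer:** It stopped hard 125 mm from its open stop. The upper and lower handles line up as two shut drawers should, to under 1 mm.
- **Bench:** In the last pictures the red and orange look-alikes, the tape measure, tin, screwdriver and cutter wheel are in their old places.

**What disagreed or went wrong**
- The real fingertips sit about 35 mm above the reported TCP (confirmed by touching the bench). My first handle grasp therefore closed on air above the bar and moved nothing.
- When I tried again lower, a finger knuckle pressed on the drawer front and read about 38 N vertically. The total was about 41 N at that instant, at the 40 N limit for the gripper's body; part of it may have been the fingers. I raised the gripper and forces stayed below about 25 N afterwards.
- The finger opening read about 2 mm less than the known width on both grasps.

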